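Fit the dark glass in a welding hand shield

TASK

Pick the dark filter glass up off the yellow pad and fit it into the lens pocket of the red welding shield: it must end up lying flat, held at both ends, one end under the hood against its spring and the other under the small fixed steel lip, and let go. The glass is brittle, so grip it lightly and never press it hard against the pocket, and leave the can, the mug and the little green bottle where they are.

Things in the scene. Friction and masses are not known exactly. Their poses are not given: they have to be found in the camera images.
- glass: Dark green glass plate 108 x 51 x 6 mm, 64 to 111 g, flat on the pad. Origin at the centre of its underside; x along the 108 mm, y along the 51 mm, z through the thickness; both ends and faces alike. Brittle: breaks if the fingers together load it with more than 50 N (a 25 N grip) or if it is pressed on the shield with more than 12 N. A grip of 6 to 12 N holds it.
- pad: Yellow writing pad, 210 x 130 x 6 mm, lying flat and stuck down, left or right of the shield; origin at the centre of its underside, x along its 210 mm length.
- shield: Red welding hand shield, about 300 x 270 mm, lying face down on a rubber mat; it does not shift. Sides curve up to 55 mm; black handle towards the robot, up to 50 mm high, ends 210 mm from the origin. A grey lens pocket stands in its middle. Origin on the table under the pocket's centre; x along the pocket's long side, from the fixed lip to the sprung hood, y towards the handle, z up.
- seat (a point): Centre of the lens pocket, on the ledge where the glass finally lies, 34 mm above the table; axes as the shield's. The seated glass has its origin here. Side rails with flared tops, 54 mm apart and up to 12 mm above the ledge, stand only beyond 34 mm either way along x; between them both sides are open for the fingers: the ledge ends 25.5 mm from the middle, the panel is 12 mm lower.
- lip (a point): Middle of the free edge of the fixed steel lip, at its underside: 50 mm from the seat along -x and 8 mm above the ledge. The lip is 44 mm wide and 2.5 mm thick; the end wall under it stands 4 mm further along -x, and the seated glass touches that wall. Between lip and hood the pocket is open upward; straight down the glass does not pass between them.
- hood (a point): Middle of the edge of the hood (grey, two screw heads on top), at its underside: 48 mm from the seat along +x, 10 mm above the ledge; 3 mm thick, 62 mm wide. Its mouth flares upward: the flare begins 6 mm nearer the seat and reaches 17 mm above the ledge. With one end under the hood the glass can be tilted up to about 15 degrees.
- slider_face (a point): Middle of the face of the steel slider under the hood, when fully out: 52 mm from the seat along +x (this point does not move). A spring pushes it towards the lip: 0.9 N when out, 1.5 N with the glass seated, 3.5 N pushed back 8.5 mm, where it meets a hard stop; it moves stiffly and returns slowly. The other end of the glass passes the lip only with the slider about 7 mm or more back.
- can: Empty grey and pink drink can, diameter 66, height 147 mm, standing behind the work; origin at the centre of its underside. To be left alone.
- mug: Teal mug, about 81 x 114 x 94 mm high, standing behind the work; origin at its underside. To be left alone.
- bottle: Small green bottle with a black cap, diameter 27, height 75 mm, standing behind the work; origin at the centre of its underside. To be left alone.
There are look-alikes about, which are no part of the job. There is more than one size of the glass; the job needs the smaller.

How it is judged:
By the outcome, as a careful person would: the job done as asked, in the order asked, and still so for the second after the job is handed in, with the robot touching nothing.
It also fails if it takes over 48 s, if anything falls off the work surface, if the arm or the gripper's body presses on something with over 40 N, if the wrist force passes 120 N, or if a joint passes its speed limit or range.

ROBOT

A 6-joint arm with a two-finger parallel gripper is mounted at the origin on the work surface; the furniture and walls round the work are solid. World frame = base frame: x ahead of the robot, y to its left, z up, the work surface at z = 0. Lengths are in m, angles in rad, forces in N, time in s.
With the tool pointing down it reaches from about 0.35 to 0.925 m from the base axis. Payload 6.4 kg.
Tool frame: the origin (TCP) lies at the very end of the fingers, on their centre line; the grasp point (between the pads) lies 19 mm behind it (robot.grip_depth is the distance from the TCP to the grasp point, in m); z points along the fingers, y is the line along which they close (so a half turn about z gives the same grasp; the last joint's range is limited). The gripper opens to 94 mm and grips with 3 to 60 N. Pads are 16 mm wide; open, the fingers measure 119 mm over their backs; the gripper's body (75 mm by 177 mm) begins 78 mm behind the grasp point.
Start: joints at [1.02, 0.245, 1.558, -0, 1.339, -0.174], TCP at [0.239, 0.604, 0.205] pointing down, gripper open.
Joint ranges: [-3.13, 3.13], [-1.02, 2.26], [0.13, 2.54], [-0.95, 4.09], [0.21, 2.88], [-2.74, 2.74]. Speed limits (rad/s): [2.57, 2.57, 3.14, 3.14, 3.14, 3.14].

INTERFACE

Orientations are given as a unit quaternion [x, y, z, w].
In Python, from bench import sensors, cams, workorder, robot gives the robot as it stands. The module is installed in compiled form; this text tells all that it offers.
- The arm moves only by the tool apply_moves, never from a script. Its argument "plan" is text: rows parted by semicolons, each of 7 numbers parted by spaces: the shift along the world's x, y, z as a fraction of full scale, then the turn, a rotation vector about the world's x, y, z as a fraction of full scale, then the opening, from -1 (shut) to 1 (fully open). A call has 1 to 5 rows; each row shifts and turns the commanded pose from where the row before left it; what a row does not reach is not made up. Full scale, the value 1, is 0.5 m for a shift and pi/4 rad for a turn. A row lasts 1/12 s, in which the tool goes at most 41.7 mm and 7.16 degrees, less where a joint would pass 70% of its speed; a pose out of reach is approached as far as the arm can. A call with a number of a shift or a turn outside -1 to 1 is refused whole. A call with a gripper value outside its range is refused whole. The fingers move at their own pace and stop on an object; the grip force is fixed at half the most. Time passes only in rows, so rows that do not move let the fingers close. It gives the time, the measured TCP pose, the force, the opening and the grip force at its end, in the units of the state.
- sensors.observe(): the state, without advancing time (a new reading comes with each control period).
- cams.capture(name): name is "scene" or "top" or "wrist"; returns the picture (480x640x3 uint8, blue, green, red); there is no depth.
- cams.camera_info(name): a dict with "camera_matrix" (3x3 intrinsics, pixels), "R" (3x3) and "t" (3): a world point X has camera coordinates R X + t. Camera axes: x right, y down, z forward; pixel columns grow to the right and rows downward; lengths in m; the calibration is good to about 2 mm. A picture is of the moment at which its call begins: read the wrist's pose just before it. camera_info takes no time and is no camera call; for the wrist camera it gives the pose at the moment of the call.
- workorder.finish_job(): hands the job in; it is judged then, once.
The state is a dict: "time": time; "joint_positions": joint angles; "qvel": joint speeds; "joint_torque": joint torques, N m; "tool_pos": TCP position; "tool_rot": TCP orientation; "force": force on the tool from outside, world axes, zero at the start; "moment": the same for the moment, N m; "opening": opening from 0.0 (shut) to 1.0 (fully open); "finger_force": force on a finger pad.
Only numpy, scipy, OpenCV 4.12 (cv2) and the standard library are available. Lean on these libraries where they do the work, as an engineer would, in place of code of your own. Each camera call takes 0.05 s, during which the arm holds its last target. There are 200 camera calls.

## Working session

There is one attempt and no reset: what is moved stays moved. The work goes in short steps, Python scripts to look and compute and a tool call to move; the robot and the scene stay as the last step left them, time stands still between calls to the robot, and variables do not carry over. Pictures are saved under pics/ and viewed, at most 10 in all, crops included, and the job is handed in when it is done.

Besides the shell and the picture viewer there is one more tool, called after "Emit:" as name(argument=value, ...), one argument or row to a line, values as JSON. apply_moves: Moves the arm, as the interface text tells. Its arguments: {"type":"object","properties":{"plan":{"type":"string"}},"required":["plan"]}

```bash
mkdir -p pics
cat > h.py <<'E'
import numpy as np, cv2
from bench import sensors, cams, workorder, robot
def ray(name,uv,info=None):
    i=info or cams.camera_info(name); K=np.array(i["camera_matrix"]);R=np.array(i["R"]);t=np.array(i["t"])
    d=R.T@np.linalg.solve(K,[uv[0],uv[1],1.]); c=-R.T@t
    return c,d/np.linalg.norm(d)
def onz(name,uv,z,info=None):
    c,d=ray(name,uv,info); return c+d*(z-c[2])/d[2]
def tri(rs):
    A=np.zeros((3,3));b=np.zeros(3)
    for c,d in rs:
        P=np.eye(3)-np.outer(d,d);A+=P;b+=P@c
    return np.linalg.solve(A,b)
def proj(name,X,info=None):
    i=info or cams.camera_info(name);p=np.array(i["camera_matrix"])@(np.array(i["R"])@X+np.array(i["t"]));return p[:2]/p[2]
E
python3 - <<'E'
from h import *
np.set_printoptions(precision=4,suppress=True)
for n in ["scene","top","wrist"]:
    im=cams.capture(n);cv2.imwrite(f"pics/{n}0.png",im);i=cams.camera_info(n);print(n,i)
print(sensors.observe(),[ (a,getattr(robot,a)) for a in dir(robot) if a[0]!='_'])
E
```

```text
scene {'camera_matrix': array([[451.8196,   0.    , 320.4984],
       [  0.    , 451.8196, 236.6406],
       [  0.    ,   0.    ,   1.    ]]), 'R': array([[ 0.5718, -0.8202, -0.0192],
       [-0.5194, -0.3438, -0.7823],
       [ 0.635 ,  0.4573, -0.6226]]), 't': array([-0.3544,  0.3168,  0.8996])}
top {'camera_matrix': array([[525.3368,   0.    , 323.1182],
       [  0.    , 525.3368, 241.5087],
       [  0.    ,   0.    ,   1.    ]]), 'R': array([[-0.0107, -0.9998, -0.0172],
       [-0.9985,  0.0116, -0.053 ],
       [ 0.0532,  0.0166, -0.9984]]), 't': array([-0.0389,  0.514 ,  1.3873])}
wrist {'camera_matrix': array([[429.8584,   0.    , 322.1115],
       [  0.    , 429.8584, 234.9585],
       [  0.    ,   0.    ,   1.    ]]), 'R': array([[ 0.3673,  0.9301, -0.002 ],
       [ 0.904 , -0.3565,  0.2359],
       [ 0.2187, -0.0884, -0.9718]]), 't': array([-0.6497, -0.0255,  0.3904])}
{'time': 0.15, 'joint_positions': array([ 1.0199,  0.2457,  1.5587, -0.    ,  1.3387, -0.1741]), 'qvel': array([-0.0004, -0.0002, -0.0033,  0.0008, -0.0006, -0.0016]), 'joint_torque': array([ -0.0001, -41.626 , -31.4984,   0.0686,   0.0315,  -0.0001]), 'tool_pos': array([0.2389, 0.604 , 0.2046]), 'tool_rot': array([ 0.1873,  0.9823, -0.0007, -0.0002]), 'force': array([ 1.0169, -0.6282,  0.0647]), 'moment': array([-0.0353, -0.0662, -0.0588]), 'finger_force': 0.0, 'opening': 1.0002686640378042} [('Unreachable', <class 'bench.Unreachable'>), ('grip_depth', 0.0188)]
```

View pics/top0.png

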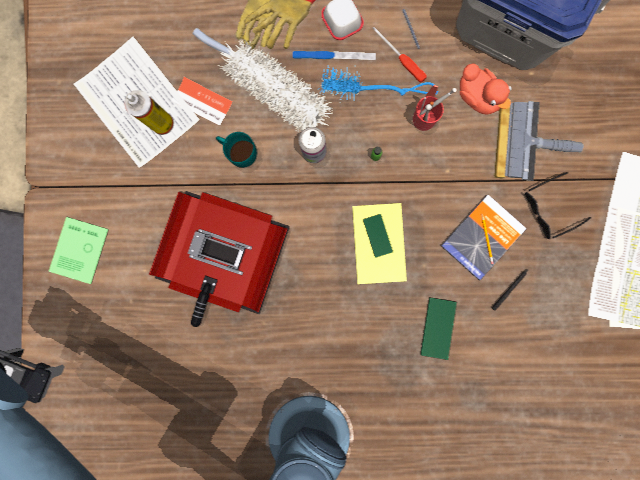

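View pics/scene0.png

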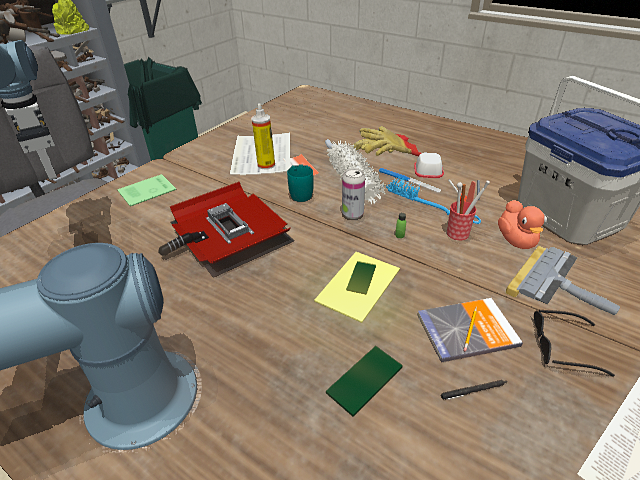

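The top view shows the small glass at about (378,235) on the yellow pad, and the shield's pocket at about (221,252) with its handle at (205,300). The large look-alike is at (438,328). Next I'll crop and measure.

```bash
cat > m.py <<'E'
from h import *
np.set_printoptions(precision=4,suppress=True)
def glass(im,box):
    x0,y0,x1,y1=box;hsv=cv2.cvtColor(im,cv2.COLOR_BGR2HSV)
    m=cv2.inRange(hsv,(60,60,10),(100,255,130));mm=np.zeros_like(m);mm[y0:y1,x0:x1]=m[y0:y1,x0:x1]
    c=max(cv2.findContours(mm,cv2.RETR_EXTERNAL,cv2.CHAIN_APPROX_NONE)[0],key=cv2.contourArea)
    M=cv2.moments(c);return c,np.array([M['m10']/M['m00'],M['m01']/M['m00']])
if __name__=="__main__":
    t=cv2.imread("pics/top0.png");s=cv2.imread("pics/scene0.png")
    ct,mt=glass(t,(340,195,415,290));cs,ms=glass(s,(310,245,405,320))
    print(mt,ms,"tri",tri([ray("top",mt),ray("scene",ms)]))
    for n,c in(("top",ct),("scene",cs)):
        q=np.array([onz(n,p[0],0.012)[:2] for p in c],np.float32)
        print(n,cv2.minAreaRect(q*1000))
    a=cv2.resize(t[185:330,140:300],None,fx=4,fy=4,interpolation=cv2.INTER_CUBIC)[:, :]
    cv2.imwrite("pics/c1.png",a)
    b=cv2.resize(s[190:250,190:270],None,fx=8,fy=8,interpolation=cv2.INTER_CUBIC);cv2.imwrite("pics/c2.png",b)
E
python3 m.py
```

```text
[377.4187 235.2751] [365.6605 266.0185] tri [ 0.5302 -0.1922  0.0435]
top ((528.559814453125, -189.51084899902344), (105.42621612548828, 47.2180061340332), 17.41651153564453)
scene ((558.542724609375, -180.93118286132812), (35.37211227416992, 49.07478713989258), 15.674684524536133)
```

View pics/c1.png

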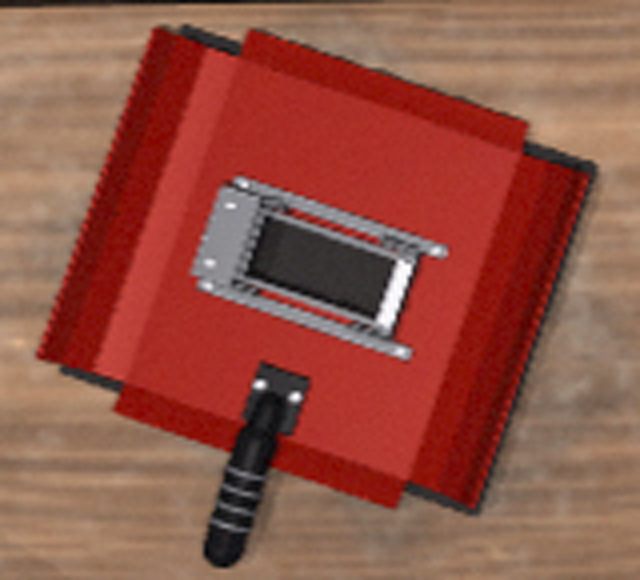

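View pics/c2.png

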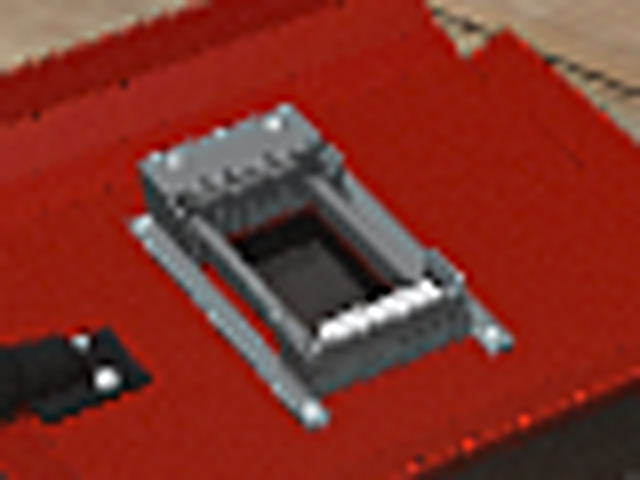

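The crops show the hood with its screw heads on the left (+y side) and the white lip on the right. In full-image pixels, the lip edge is near (237,258) and the hood edge near (202,246) in the top view. In the scene view they are near (238,228) and (222,212). I'll triangulate coarsely, then go over the pocket with the wrist camera.

Run:
```python
from h import *
np.set_printoptions(precision=4,suppress=True)
# lip free edge mid, hood edge mid : top crop/4+(140,185); scene crop/8+(190,190)
L=tri([ray("top",(140+387/4,185+293/4)),ray("scene",(190+378/8,190+312/8))])
H=tri([ray("top",(140+254/4,185+245/4)),ray("scene",(190+250/8,190+185/8))])
print(L,H,np.linalg.norm(L-H),np.degrees(np.arctan2(*(H-L)[[1,0]])))
for uv in((236.75,258.2),(203.5,246.2)):print(onz("top",uv,.043))
```

```text
[0.472  0.1805 0.0394] [0.5028 0.2694 0.0403] 0.09413625660114049 70.86702068791558
[0.4709 0.181  0.043 ]
[0.5033 0.2683 0.043 ]
```

Emit:
apply_moves(
  plan="0.038 -0.058 0 0 0 -0.15 1;0.038 -0.058 0 0 0 -0.15 1;0.038 -0.058 0 0 0 -0.15 1;0.038 -0.058 0 0 0 -0.15 1;0.038 -0.058 0 0 0 -0.15 1",
)

```text
time: 0.57
tool_pos: [0.3345, 0.4579, 0.2051]
tool_rot: [0.467, 0.884, -0.0, -0.0]
force: [0.7, 0.4, -0.0]
opening: 0.998
finger_force: 0.0
```

Emit:
apply_moves(
  plan="0.038 -0.058 0 0 0 -0.15 1;0.038 -0.058 0 0 0 -0.15 1;0.038 -0.058 0 0 0 -0.15 1;0.038 -0.058 0 0 0 -0.15 1;0.038 -0.058 0 0 0 -0.15 1",
)

```text
time: 0.98
tool_pos: [0.4296, 0.3128, 0.2053]
tool_rot: [0.703, 0.711, -0.0, -0.0]
force: [0.6, 0.5, -0.6]
opening: 1.001
finger_force: 0.0
```

Emit:
apply_moves(
  plan="0.038 -0.058 0 0 0 -0.15 1;0.038 -0.058 0 0 0 -0.15 1;0.038 -0.058 0 0 0 -0.15 1;0 0 0 0 0 0 1;0 0 0 0 0 0 1",
)

```text
time: 1.4
tool_pos: [0.4867, 0.2262, 0.2052]
tool_rot: [0.816, 0.577, -0.0, -0.0]
force: [0.2, 0.5, -0.0]
opening: 1.004
finger_force: 0.0
```

Run:
```python
from h import *
import pickle
np.set_printoptions(precision=4,suppress=True)
i=cams.camera_info("wrist");im=cams.capture("wrist");cv2.imwrite("pics/w1.png",im);pickle.dump(i,open("w1.pkl","wb"))
o=sensors.observe();print(o)
for P in([.472,.1805,.042],[.503,.269,.044]):print(proj("wrist",np.array(P),i))
```

```text
{'time': 1.45, 'joint_positions': array([ 0.2256, -0.0209,  1.8476,  0.0004,  1.3157,  0.5631]), 'qvel': array([ 0.0346, -0.0035,  0.0046,  0.0008, -0.0019,  0.0014]), 'joint_torque': array([ -1.187 , -30.2446, -31.4957,   0.0237,  -0.0452,   0.0107]), 'tool_pos': array([0.486 , 0.2272, 0.2052]), 'tool_rot': array([ 0.8159,  0.5782, -0.0003, -0.0003]), 'force': array([-0.4879,  0.1243,  0.3931]), 'moment': array([-0.0705,  0.1167, -0.0143]), 'finger_force': 0.0, 'opening': 0.9991399260499364}
[323.3521 273.3715]
[323.1838 160.3199]
```

View pics/w1.png

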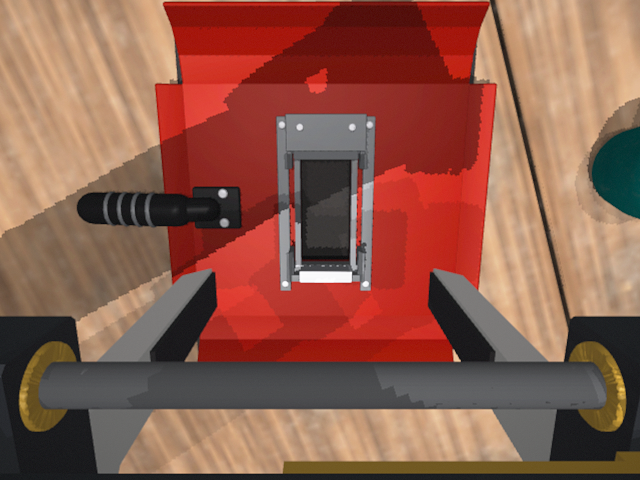

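The wrist view shows the pocket with the hood edge near row 152–155 and the white lip at columns 300–351, rows 271–283. The long axis is vertical, so the yaw is right. I'll take a second view from 80 mm away for heights.

Emit:
apply_moves(
  plan="0 -0.08 0 0 0 0 1;0 -0.08 0 0 0 0 1;0 0 0 0 0 0 1;0 0 0 0 0 0 1",
)

```text
time: 1.78
tool_pos: [0.4857, 0.1474, 0.2054]
tool_rot: [0.816, 0.578, 0.0, -0.0]
force: [-0.1, 0.8, -0.2]
opening: 1.001
finger_force: 0.0
```

```bash
cat > lip.py <<'E'
from h import *
import pickle,sys
np.set_printoptions(precision=4,suppress=True)
def lip(im,i,guess=(.472,.1805,.042)):
    u,v=proj("wrist",np.array(guess),i).astype(int)
    g=im.min(axis=2);m=np.zeros_like(g);sl=np.s_[v-25:v+30,u-45:u+45];m[sl]=(g[sl]>190)*255
    c=max(cv2.findContours(m,cv2.RETR_EXTERNAL,cv2.CHAIN_APPROX_NONE)[0],key=cv2.contourArea)
    return cv2.boundingRect(c),cv2.minAreaRect(c)
if __name__=="__main__":
    i2=cams.camera_info("wrist");im=cams.capture("wrist");cv2.imwrite("pics/w2.png",im);pickle.dump(i2,open("w2.pkl","wb"))
    i1=pickle.load(open("w1.pkl","rb"));im1=cv2.imread("pics/w1.png")
    print(proj("wrist",np.array([.472,.1805,.042]),i2),proj("wrist",np.array([.503,.269,.044]),i2))
    print(lip(im1,i1),lip(im,i2))
    for a in(im1,i1),(im,i2):
        u,v=proj("wrist",np.array([.503,.269,.044]),a[1]).astype(int)
        g=cv2.cvtColor(a[0],cv2.COLOR_BGR2GRAY);print(u,v,[(r,int(g[r,u-20:u+20].mean())) for r in range(v-45,v+15)])
E
python3 lip.py
```

```text
[291.7232 184.4802] [289.3917  58.5317]
((299, 271, 53, 12), ((325.0, 276.5), (11.0, 52.0), 90.0)) ((267, 182, 54, 11), ((293.5, 187.0), (10.0, 53.0), 90.0))
323 160 [(115, 131), (116, 130), (117, 129), (118, 129), (119, 129), (120, 129), (121, 129), (122, 129), (123, 128), (124, 128), (125, 128), (126, 128), (127, 128), (128, 127), (129, 126), (130, 127), (131, 127), (132, 127), (133, 126), (134, 126), (135, 126), (136, 127), (137, 126), (138, 126), (139, 126), (140, 125), (141, 125), (142, 125), (143, 125), (144, 124), (145, 124), (146, 124), (147, 123), (148, 124), (149, 126), (150, 105), (151, 90), (152, 98), (153, 98), (154, 97), (155, 98), (156, 98), (157, 98), (158, 98), (159, 70), (160, 32), (161, 36), (162, 41), (163, 44), (164, 45), (165, 45), (166, 45), (167, 45), (168, 44), (169, 45), (170, 45), (171, 45), (172, 45), (173, 45), (174, 45)]
289 58 [(13, 176), (14, 177), (15, 177), (16, 179), (17, 179), (18, 180), (19, 180), (20, 180), (21, 180), (22, 178), (23, 174), (24, 171), (25, 168), (26, 165), (27, 160), (28, 156), (29, 153), (30, 149), (31, 146), (32, 142), (33, 138), (34, 134), (35, 130), (36, 126), (37, 124), (38, 123), (39, 124), (40, 124), (41, 124), (42, 124), (43, 124), (44, 124), (45, 128), (46, 104), (47, 84), (48, 91), (49, 91), (50, 91), (51, 91), (52, 91), (53, 94), (54, 93), (55, 71), (56, 33), (57, 22), (58, 30), (59, 30), (60, 30), (61, 30), (62, 29), (63, 30), (64, 29), (65, 30), (66, 30), (67, 31), (68, 30), (69, 30), (70, 32), (71, 35), (72, 39)]
```

Run:
```python
from h import *
import pickle
np.set_printoptions(precision=4,suppress=True)
i=[pickle.load(open(f"w{k}.pkl","rb")) for k in(1,2)]
T=lambda a,b:tri([ray("",a,i[0]),ray("",b,i[1])])
L=T((325,270.7),(293.5,181.7));F=T((325,159.2),(291,55.2));B=T((325,149.8),(291,45.8))
print(L,F,B)
d=(F-L)[:2];print(np.linalg.norm(d),np.degrees(np.arctan2(d[1],d[0])))
# yaw from lip long edges: direction in image is exactly horizontal in both
for k in(0,1):
  a,b=[(299,271),(351.5,271)] if k==0 else [(267,182),(320.5,182)]
  A=onz("",a,.0445,i[k]);Bq=onz("",b,.0445,i[k]);e=(A-Bq)[:2];print(np.linalg.norm(e),np.degrees(np.arctan2(e[1],e[0])))
# rail side: sides edges via hough on w1 
g=cv2.cvtColor(cv2.imread("pics/w1.png"),cv2.COLOR_BGR2HSV);m=((g[...,1]<70)&(g[...,2]>70)).astype(np.uint8)*255
for r in range(165,250,12):
  xs=np.where(m[r,260:390]>0)[0]+260;print(r,xs.min(),xs.max(),end='; ')
```

```text
[0.474  0.1821 0.0413] [0.5049 0.2697 0.0501] [0.5071 0.2763 0.047 ]
0.09293438204589378 70.62253086601541
0.04365406638744016 160.58714471327224
0.04233699431428234 160.68179023551602
165 278 373; 177 278 373; 189 278 372; 201 278 372; 213 280 372; 225 279 372; 237 279 371; 249 280 371;
```

Emit:
apply_moves(
  plan="0.008 -0.065 0 0 0 -0.13 1;0.008 -0.065 0 0 0 -0.13 1;0.008 -0.065 0 0 0 -0.13 1;0.008 -0.065 0 0 0 -0.13 1;0.008 -0.065 0 0 0 -0.13 1",
)

```text
time: 2.25
tool_pos: [0.5064, -0.0144, 0.2055]
tool_rot: [0.936, 0.353, 0.0, -0.0]
force: [1.0, 0.2, 0.4]
opening: 0.996
finger_force: 0.0
```

Emit:
apply_moves(
  plan="0.008 -0.065 0 0 0 -0.13 1;0.008 -0.065 0 0 0 -0.13 1;0.008 -0.065 0 0 0 -0.13 1;0.008 -0.065 0 0 0 -0.13 1;0 0 0 0 0 0 1",
)

```text
time: 2.67
tool_pos: [0.5233, -0.1477, 0.2056]
tool_rot: [0.988, 0.154, 0.0, 0.001]
force: [-0.5, 0.6, 0.6]
opening: 1.002
finger_force: 0.0
```

Emit:
apply_moves(
  plan="0.008 -0.065 0 0 0 0 1;0 0 0 0 0 0 1;0 0 0 0 0 0 1",
)

```text
time: 2.92
tool_pos: [0.5267, -0.1764, 0.2052]
tool_rot: [0.988, 0.157, -0.0, -0.0]
force: [1.2, 0.3, -0.3]
opening: 0.999
finger_force: 0.0
```

```bash
cat > cap.py <<'E'
from h import *
import pickle,sys
n=sys.argv[1];i=cams.camera_info("wrist");o=sensors.observe();im=cams.capture("wrist")
cv2.imwrite(f"pics/{n}.png",im);pickle.dump(i,open(n+".pkl","wb"))
np.set_printoptions(precision=4,suppress=True);print(o["tool_pos"],o["tool_rot"],o["force"],o["opening"],o["finger_force"])
E
python3 cap.py w3
```

```text
[ 0.5267 -0.1764  0.2052] [ 0.9875  0.1574 -0.0001 -0.0005] [ 1.1841  0.3131 -0.3078] 0.9987326665981935 0.0
```

View pics/w3.png

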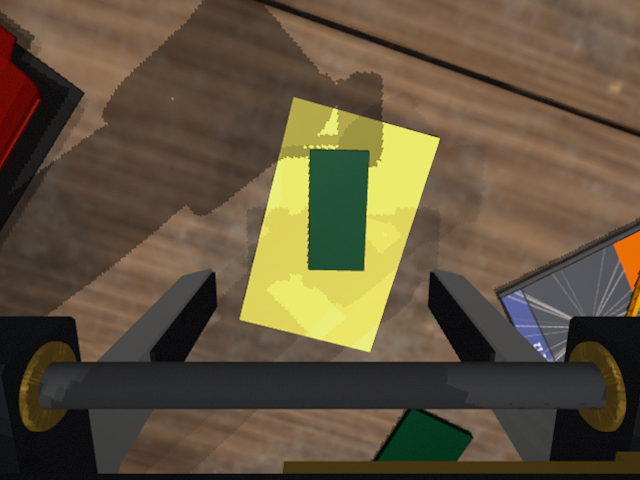

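The wrist view shows the glass at columns 309–368, rows 150–270, almost aligned with the tool. I'll measure it here and again lower down.

Emit:
apply_moves(
  plan="0 -0.02 -0.08 0 0 0 1;0 0 -0.08 0 0 0 1;0 0 0 0 0 0 1;0 0 0 0 0 0 1",
)

```text
time: 3.3
tool_pos: [0.5249, -0.185, 0.1237]
tool_rot: [0.987, 0.158, -0.002, -0.002]
force: [0.8, 1.1, 0.4]
opening: 0.998
finger_force: 0.0
```

```bash
python3 cap.py w4
cat > gl.py <<'E'
from h import *
import pickle,sys
np.set_printoptions(precision=4,suppress=True)
C=[]
for n in sys.argv[1:]:
    i=pickle.load(open(n+".pkl","rb"));im=cv2.imread(f"pics/{n}.png")
    m=cv2.inRange(cv2.cvtColor(im,cv2.COLOR_BGR2HSV),(60,80,10),(95,255,160));m[330:]=0
    c=max(cv2.findContours(m,cv2.RETR_EXTERNAL,cv2.CHAIN_APPROX_NONE)[0],key=cv2.contourArea)
    q=np.array([onz("",p[0],.012,i)[:2] for p in c],np.float32)*1000
    r=cv2.minAreaRect(q);(cx,cy),_,_=cv2.minAreaRect(c);C.append(ray("",(cx,cy),i));print(n,r,(cx,cy),cv2.boundingRect(c))
    # long-axis
    b=cv2.boxPoints(r);e=[b[1]-b[0],b[2]-b[1]];e=max(e,key=np.linalg.norm);print("axis",np.degrees(np.arctan2(e[1],e[0]))%180)
if len(C)>1:print("tri",tri(C))
E
python3 gl.py w3 w4
```

```text
[ 0.5249 -0.185   0.1237] [ 0.9875  0.1577 -0.002  -0.0019] [0.7562 1.0668 0.396 ] 0.9983960394779027 0.0
w3 ((530.0492553710938, -189.071044921875), (106.9306640625, 49.834808349609375), 16.98219871520996) (337.95050048828125, 209.67501831054688) (309, 150, 60, 120)
axis 16.982199
w4 ((530.0660400390625, -189.0705108642578), (107.13907623291016, 50.10325622558594), 17.02389907836914) (331.2674255371094, 223.1618194580078) (295, 147, 76, 153)
axis 17.02389
tri [ 0.5308 -0.1896  0.0044]
```

Emit:
apply_moves(
  plan="0.01 -0.008 -0.07 0 0 -0.025 0.5;0 0 -0.07 0 0 0 0.4;0 0 -0.05 0 0 0 0.3;0 0 -0.03 0 0 0 0.25;0 0 0 0 0 0 0.25",
)

```text
time: 3.77
tool_pos: [0.5309, -0.1906, 0.0149]
tool_rot: [0.989, 0.147, -0.001, -0.001]
force: [0.2, -0.2, -0.2]
opening: 0.685
finger_force: 0.0
```

Emit:
apply_moves(
  plan="0 0 0 0 0 0 0.25;0 0 0 0 0 0 0.25;0 0 0 0 0 0 0.25",
)

```text
time: 4.02
tool_pos: [0.5332, -0.1925, 0.0183]
tool_rot: [0.989, 0.147, 0.002, 0.002]
force: [0.6, -0.5, -0.3]
opening: 0.629
finger_force: 0.0
```

```bash
python3 cap.py w5; python3 gl.py w5
```

```text
[ 0.5332 -0.1925  0.0183] [0.9891 0.147  0.0019 0.0016] [ 0.6299 -0.5392 -0.3044] 0.6289251995814283 0.0
w5 ((546.3189086914062, -184.08523559570312), (73.78141021728516, 50.308311462402344), 16.98331642150879) (312.0, 250.0) (254, 171, 117, 159)
axis 16.983322
```

Emit:
apply_moves(
  plan="0 0 0 0 0 0 0.25;0 0 0 0 0 0 0.25",
)

```text
time: 4.23
tool_pos: [0.5318, -0.1919, 0.0164]
tool_rot: [0.989, 0.147, 0.001, 0.001]
force: [0.4, -0.3, -0.8]
opening: 0.624
finger_force: 0.0
```

Emit:
apply_moves(
  plan="0 0 0 0 0 0 0.25;0 0 0 0 0 0 0.25",
)

```text
time: 4.4
tool_pos: [0.5312, -0.1917, 0.0157]
tool_rot: [0.989, 0.147, 0.0, 0.0]
force: [0.5, -0.9, -0.2]
opening: 0.628
finger_force: 0.0
```

Emit:
apply_moves(
  plan="-0.001 0.003 -0.006 0 0 0 0.25;-0.001 0.002 -0.006 0 0 0 0.25;0 0 -0.004 0 0 0 0.2;0 0 0 0 0 0 0.2;0 0 0 0 0 0 0.2",
)

```text
time: 4.82
tool_pos: [0.5299, -0.1889, 0.0071]
tool_rot: [0.989, 0.147, -0.0, -0.0]
force: [-0.4, 1.1, 0.9]
opening: 0.599
finger_force: 0.0
```

Emit:
apply_moves(
  plan="0 0 0 0 0 0 0.16;0 0 0 0 0 0 0.14;0 0 0 0 0 0 0.14",
)

```text
time: 5.07
tool_pos: [0.5303, -0.1892, 0.0076]
tool_rot: [0.989, 0.147, 0.0, 0.0]
force: [-0.6, 0.8, -0.7]
opening: 0.571
finger_force: 0.0
```

Emit:
apply_moves(
  plan="0 0 0 0 0 0 0.12;0 0 0 0 0 0 0.12",
)

```text
time: 5.23
tool_pos: [0.5302, -0.1892, 0.0075]
tool_rot: [0.989, 0.147, 0.0, 0.0]
force: [0.3, 0.5, -0.6]
opening: 0.561
finger_force: 0.0
```

Emit:
apply_moves(
  plan="0 0 0 0 0 0 0.10;0 0 0 0 0 0 0.10",
)

```text
time: 5.4
tool_pos: [0.5302, -0.1891, 0.0075]
tool_rot: [0.989, 0.147, 0.0, 0.0]
force: [-1.1, 0.4, -0.2]
opening: 0.551
finger_force: 0.0
```

Emit:
apply_moves(
  plan="0 0 0 0 0 0 0.085;0 0 0 0 0 0 0.085",
)

```text
time: 5.57
tool_pos: [0.5302, -0.1892, 0.0075]
tool_rot: [0.989, 0.147, 0.0, 0.0]
force: [0.7, -0.2, -0.4]
opening: 0.542
finger_force: 0.1
```

Emit:
apply_moves(
  plan="0 0 0 0 0 0 0.077;0 0 0 0 0 0 0.077",
)

```text
time: 5.73
tool_pos: [0.5302, -0.1892, 0.0075]
tool_rot: [0.989, 0.147, 0.0, 0.0]
force: [0.3, -0.1, -0.2]
opening: 0.538
finger_force: 8.7
```

Emit:
apply_moves(
  plan="0 0 0.01 0 0 0 0.077;0 0 0.02 0 0 0 0.077;0 0 0.04 0 0 0 0.077;0 0 0.06 0 0 0 0.077;0 0 0.06 0 0 0 0.077",
)

```text
time: 6.15
tool_pos: [0.5294, -0.1886, 0.1034]
tool_rot: [0.989, 0.147, -0.001, -0.001]
force: [0.6, 0.5, -1.4]
opening: 0.539
finger_force: 8.7
```

Emit:
apply_moves(
  plan="0 0 0 0 0 0 0.077;0 0 0 0 0 0 0.077;0 0 0 0 0 0 0.077",
)

```text
time: 6.4
tool_pos: [0.5297, -0.1888, 0.1021]
tool_rot: [0.989, 0.147, -0.0, -0.0]
force: [-0.3, 0.4, -1.1]
opening: 0.538
finger_force: 8.7
```

```bash
python3 cap.py w6
```

```text
[ 0.5297 -0.1888  0.1021] [ 0.9892  0.1468 -0.0003 -0.0003] [-0.3337  0.3907 -1.1062] 0.538376209525459 8.72719332575798
```

View pics/w6.png

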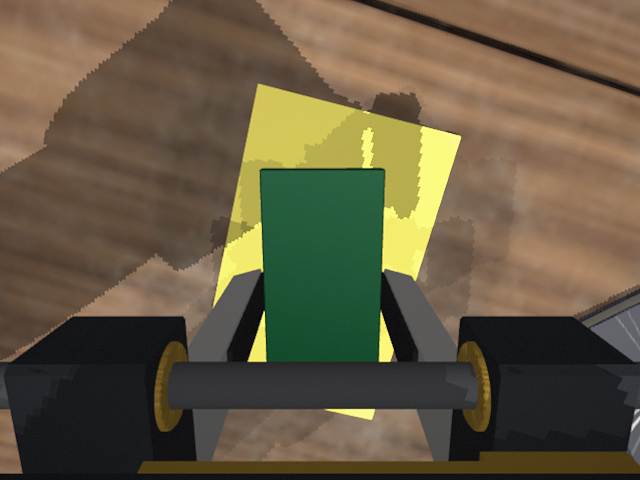

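The glass is held flat in the fingers, its far end visible at row ~170. I'll refine the seat with both views and then carry the glass over.

```bash
cat > seat.py <<'E'
import numpy as np
E
python3 - <<'E'
from h import *
import pickle
np.set_printoptions(precision=4,suppress=True)
i=[pickle.load(open(f"w{k}.pkl","rb")) for k in(1,2)]
d=np.array([np.cos(np.radians(70.6)),np.sin(np.radians(70.6))])
for k,(l,f) in enumerate([((325,270.7),(325.3,159.2)),((293.5,181.7),(291,55.2))]):
    L=onz("",l,.0445,i[k])[:2];F=onz("",f,.051,i[k])[:2]
    print(L+.050*d,F-.042*d,np.linalg.norm(F-L),np.degrees(np.arctan2(*(F-L)[::-1])))
# far end of the held glass in w6
i6=pickle.load(open("w6.pkl","rb"));im=cv2.imread("pics/w6.png");g=im[:,:,2].astype(int);G=im[:,:,1].astype(int)
print([(r,G[r,290:360].mean().round(),g[r,290:360].mean().round()) for r in range(163,176)])
E6=onz("",(322.5,170),.1066,i6)[:2];dg=np.array([np.cos(np.radians(16.9)),np.sin(np.radians(16.9))]);e=E6-[.5297,-.1888]
print("far end along, across",e@dg,e@[-dg[1],dg[0]])
E
```

```text
[0.491  0.2302] [0.491  0.2301] 0.09190144997661984 70.54478995345747
[0.491  0.2295] [0.4911 0.2299] 0.09246338251036886 70.64089302833064
[(163, np.float64(178.0), np.float64(189.0)), (164, np.float64(176.0), np.float64(188.0)), (165, np.float64(176.0), np.float64(188.0)), (166, np.float64(179.0), np.float64(191.0)), (167, np.float64(158.0), np.float64(167.0)), (168, np.float64(90.0), np.float64(93.0)), (169, np.float64(37.0), np.float64(0.0)), (170, np.float64(79.0), np.float64(28.0)), (171, np.float64(97.0), np.float64(42.0)), (172, np.float64(97.0), np.float64(43.0)), (173, np.float64(97.0), np.float64(42.0)), (174, np.float64(96.0), np.float64(42.0)), (175, np.float64(97.0), np.float64(43.0))]
far end along, across 0.053216805876121584 -7.967311736403401e-06
```

Emit:
apply_moves(
  plan="-0.007 0.067 0.02 0 0 0.1 0.075;-0.007 0.067 0.02 0 0 0.1 0.075;-0.007 0.067 0 0 0 0.1 0.075;-0.007 0.067 0 0 0 0.1 0.075;-0.007 0.067 0 0 0 0.1 0.075",
)

```text
time: 6.87
tool_pos: [0.5111, -0.0199, 0.1208]
tool_rot: [0.941, 0.339, -0.001, -0.001]
force: [0.3, -0.1, -0.8]
opening: 0.541
finger_force: 10.8
```

Emit:
apply_moves(
  plan="-0.008 0.067 0 0 0 0.1 0.075;-0.008 0.067 0 0 0 0.1 0.075;-0.008 0.067 0 0 0 0.1 0.075;-0.008 0.067 0 0 0 0.1 0.075;-0.008 0.067 0 0 0 0.1 0.075",
)

```text
time: 7.28
tool_pos: [0.4909, 0.1474, 0.1206]
tool_rot: [0.857, 0.516, -0.002, -0.001]
force: [0.6, -0.3, -1.3]
opening: 0.538
finger_force: 10.8
```

Emit:
apply_moves(
  plan="-0.008 0.067 0 0 0 0.1 0.075;-0.008 0.067 0 0 0 0.093 0.075;0 0 0 -0.073 0.026 0 0.075;0 0 0 -0.073 0.026 0 0.075;0 0 0 0 0 0 0.075",
)

```text
time: 7.7
tool_pos: [0.4836, 0.2143, 0.1205]
tool_rot: [0.814, 0.578, -0.052, 0.035]
force: [-0.1, -0.1, -1.6]
opening: 0.535
finger_force: 10.9
```

Emit:
apply_moves(
  plan="0 0 0 0 0 0 0.075;0 0 0 0 0 0 0.075;0 0 0 0 0 0 0.075;0 0 0 0 0 0 0.075;0 0 0 0 0 0 0.075",
)

```text
time: 8.12
tool_pos: [0.4846, 0.2123, 0.1224]
tool_rot: [0.815, 0.576, -0.05, 0.035]
force: [1.1, 0.5, -1.6]
opening: 0.54
finger_force: 10.9
```

```bash
cat > st.py <<'E'
from h import *
from scipy.spatial.transform import Rotation as Ro
import sys
np.set_printoptions(precision=2,suppress=True)
S=np.array([.491,.230,.034]);a=np.radians(70.6);M=np.array([[np.cos(a),np.sin(a),0],[-np.sin(a),np.cos(a),0],[0,0,1]])
o=sensors.observe();p=M@(o["tool_pos"]-S)*1000;R=M@Ro.from_quat(o["tool_rot"]).as_matrix()
# glass axes: x = tool x sign so that it points to +x
gx=R[:,0]*np.sign(R[0,0]);gz=-R[:,2];G=p-1.5*gz
print("t",o["time"],"TCP",p,"tilt",np.degrees(np.arcsin(-gx[2])),"yaw",np.degrees(np.arctan2(gx[1],gx[0])),"roll",np.degrees(np.arcsin(R[2,1])))
print("hood bot",G+54*gx,"top",G+54*gx+6*gz,"lip bot",G-54*gx,"top",G-54*gx+6*gz)
print("F",M@o["force"],o["finger_force"])
if len(sys.argv)>3:
    t=np.array([float(v) for v in sys.argv[1:4]]);print("units to TCP",t,np.round(M.T@(t-p)/1000/.5,4))
E
python3 st.py -17.4 0 15.6
```

```text
t 8.1167 TCP [-18.81   0.12  88.43] tilt 6.957293347091227 yaw -0.08898634766713291 roll -0.027334775471969386
hood bot [34.61  0.04 80.4 ] top [35.34  0.04 86.36] lip bot [-72.59   0.21  93.48] top [-71.87   0.2   99.44]
F [ 0.82 -0.91 -1.57] 10.850713849067688
units to TCP [-17.4   0.   15.6] [ 0.    0.   -0.15]
```

Emit:
apply_moves(
  plan="0 0.002 -0.04 0 0 0 0.075;0 0 -0.04 0 0 0 0.075;0 0 -0.035 0 0 0 0.075;0 0 -0.02 0 0 0 0.075;0 0 0 0 0 0 0.075",
)

```text
time: 8.53
tool_pos: [0.4829, 0.2131, 0.0527]
tool_rot: [0.815, 0.576, -0.052, 0.034]
force: [-0.3, 0.9, -0.6]
opening: 0.54
finger_force: 10.9
```

Emit:
apply_moves(
  plan="0 0 0 0 0 0 0.075;0 0 0 0 0 0 0.075;0 0 0 0 0 0 0.075;0 0 0 0 0 0 0.075;0 0 0 0 0 0 0.075",
)

```text
time: 8.95
tool_pos: [0.4853, 0.2141, 0.0558]
tool_rot: [0.815, 0.577, -0.049, 0.035]
force: [-0.1, -0.5, -0.7]
opening: 0.54
finger_force: 10.9
```

```bash
python3 st.py -17.4 0 15.6; python3 cap.py w7
```

```text
t 8.95 TCP [-16.9    0.14  21.8 ] tilt 6.920712848426365 yaw -0.034179271366266105 roll 0.05340860996171319
hood bot [36.53  0.11 13.81] top [37.25  0.11 19.76] lip bot [-70.69   0.17  26.82] top [-69.96   0.18  32.78]
F [-0.52 -0.08 -0.66] 10.85025206208229
units to TCP [-17.4   0.   15.6] [-0.   -0.   -0.01]
[0.4853 0.2141 0.0558] [ 0.8148  0.5766 -0.049   0.0352] [-0.0999 -0.5131 -0.6562] 0.5397288600831125 10.85025206208229
```

View pics/w7.png

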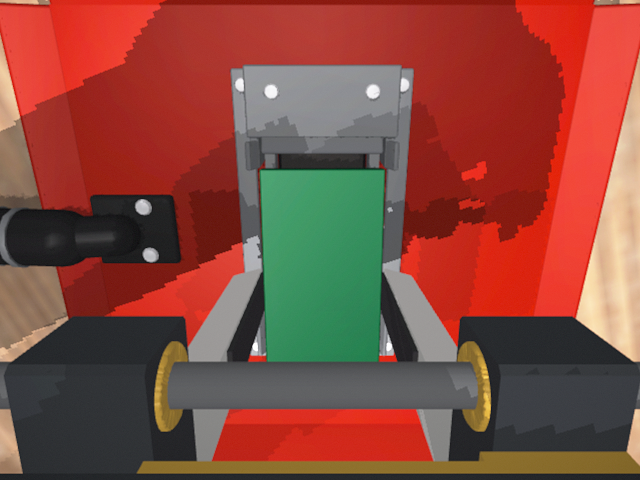

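The wrist view shows the glass end at row 170, centred (260–384) on the hood (244–401), just short of its mouth at row ~155. I'll ease it in diagonally.

Emit:
apply_moves(
  plan="0 0 -0.004 0 0 0 0.075;0 0 -0.004 0 0 0 0.075;0 0 -0.004 0 0 0 0.075;0 0 0 0 0 0 0.075;0 0 0 0 0 0 0.075",
)

```text
time: 9.42
tool_pos: [0.4844, 0.2138, 0.0486]
tool_rot: [0.815, 0.577, -0.05, 0.035]
force: [-0.9, 0.5, -1.2]
opening: 0.54
finger_force: 10.9
```

Emit:
apply_moves(
  plan="0.0013 0.0038 -0.002 0 0 0 0.075;0.0013 0.0038 -0.002 0 0 0 0.075;0.0013 0.0038 -0.002 0 0 0 0.075;0 0 0 0 0 0 0.075;0 0 0 0 0 0 0.075",
)

```text
time: 9.83
tool_pos: [0.4866, 0.2197, 0.0459]
tool_rot: [0.815, 0.577, -0.05, 0.035]
force: [0.3, -0.0, -0.1]
opening: 0.542
finger_force: 10.9
```

```bash
python3 st.py -5.4 0 9.5
```

```text
t 9.8333 TCP [-11.15   0.74  11.86] tilt 6.983008977903204 yaw -0.01148051156835437 roll -0.029713986300021963
hood bot [42.27  0.73  3.81] top [43.    0.73  9.77] lip bot [-64.93   0.75  16.94] top [-64.2    0.75  22.9 ]
F [ 0.06 -0.32 -0.08] 10.850486755371094
units to TCP [-5.4  0.   9.5] [ 0.01  0.01 -0.  ]
```

Emit:
apply_moves(
  plan="0.0026 0.0031 -0.0015 0 0 0 0.075;0.0013 0.0036 -0.0015 0 0 0 0.075;0.0013 0.0036 -0.0015 0 0 0 0.075;0 0 0 0 0 0 0.075;0 0 0 0 0 0 0.075",
)

```text
time: 10.25
tool_pos: [0.4892, 0.2248, 0.0436]
tool_rot: [0.815, 0.577, -0.05, 0.035]
force: [0.7, -0.3, -0.8]
opening: 0.54
finger_force: 10.9
```

Emit:
apply_moves(
  plan="0 0 0 0 0 0 0.075;0 0 0 0 0 0 0.075;0 0 0 0 0 0 0.075",
)

```text
time: 10.5
tool_pos: [0.4892, 0.2247, 0.0437]
tool_rot: [0.815, 0.577, -0.05, 0.035]
force: [-0.4, -0.4, -0.3]
opening: 0.541
finger_force: 10.9
```

```bash
python3 st.py 5.9 0 9.5
```

```text
t 10.5 TCP [-5.6  -0.06  9.7 ] tilt 6.975925232332694 yaw -0.033236311695168975 roll -0.024147477866929806
hood bot [47.82 -0.09  1.65] top [48.54 -0.09  7.61] lip bot [-59.38  -0.02  14.77] top [-58.66  -0.03  20.72]
F [-0.51  0.22 -0.27] 10.85067093372345
units to TCP [5.9 0.  9.5] [ 0.01  0.02 -0.  ]
```

Emit:
apply_moves(
  plan="0.001 0.0028 0 0 0 0 0.075;0.001 0.0028 0 0 0 0 0.075;0.001 0.0028 0 0 0 0 0.075;0 0 0 0 0 0 0.075;0 0 0 0 0 0 0.075",
)

```text
time: 10.92
tool_pos: [0.4907, 0.2289, 0.0437]
tool_rot: [0.815, 0.577, -0.05, 0.035]
force: [-0.3, -0.8, -1.0]
opening: 0.541
finger_force: 10.9
```

```bash
python3 st.py
```

```text
t 10.9167 TCP [-1.15 -0.09  9.67] tilt 6.997090736871009 yaw -0.017845785391385795 roll -0.023246622631376987
hood bot [52.26 -0.1   1.61] top [52.99 -0.1   7.56] lip bot [-54.93  -0.07  14.76] top [-54.2   -0.07  20.72]
F [-0.87  0.06 -1.04] 10.853646397590637
```

Emit:
apply_moves(
  plan="0.0008 0.0023 0 0 0 0 0.075;0.0008 0.0023 0 0 0 0 0.075;0.0008 0.0023 0 0 0 0 0.075;0 0 0 0 0 0 0.075;0 0 0 0 0 0 0.075",
)

```text
time: 11.33
tool_pos: [0.4919, 0.2324, 0.0437]
tool_rot: [0.815, 0.577, -0.05, 0.035]
force: [-0.4, -2.8, -0.4]
opening: 0.541
finger_force: 10.9
```

```bash
python3 st.py
```

```text
t 11.3333 TCP [ 2.56 -0.06  9.67] tilt 6.9831318563358264 yaw -0.02326393373082451 roll -0.023143921941819672
hood bot [55.98 -0.08  1.61] top [56.7  -0.09  7.57] lip bot [-51.22  -0.04  14.74] top [-50.49  -0.04  20.7 ]
F [-2.76 -0.53 -0.43] 10.85586816072464
```

Emit:
apply_moves(
  plan="0.0006 0.0018 0 0 0 0 0.075;0.0006 0.0018 0 0 0 0 0.075;0 0 0 0 0 0 0.075;0 0 0 0 0 0 0.075",
)

```text
time: 11.67
tool_pos: [0.4925, 0.2342, 0.0437]
tool_rot: [0.815, 0.577, -0.05, 0.035]
force: [-0.2, -2.8, -0.4]
opening: 0.541
finger_force: 10.9
```

Emit:
apply_moves(
  plan="0.0004 0.0013 0 0 0 0 0.075;0 0 0 0 0 0 0.075;0 0 0 0 0 0 0.075",
)

```text
time: 11.92
tool_pos: [0.4928, 0.2348, 0.0437]
tool_rot: [0.815, 0.577, -0.05, 0.035]
force: [-0.8, -2.5, -0.3]
opening: 0.539
finger_force: 10.9
```

```bash
python3 st.py; python3 cap.py w8
python3 - <<'E'
import cv2
from bench import cams
im=cams.capture("scene");cv2.imwrite("pics/s8.png",cv2.resize(im[180:260,180:280],None,fx=6,fy=6,interpolation=cv2.INTER_CUBIC))
E
```

```text
t 11.9167 TCP [ 5.15 -0.04  9.71] tilt 6.979679449005948 yaw -0.02496319991284949 roll -0.01786141596227375
hood bot [58.56 -0.07  1.66] top [59.29 -0.07  7.61] lip bot [-48.64  -0.02  14.78] top [-47.91  -0.02  20.74]
F [-2.64 -0.09 -0.26] 10.859688520431519
[0.4928 0.2348 0.0437] [ 0.8148  0.5766 -0.0498  0.035 ] [-0.7933 -2.5179 -0.2646] 0.5394198840642774 10.859688520431519
```

View pics/s8.png

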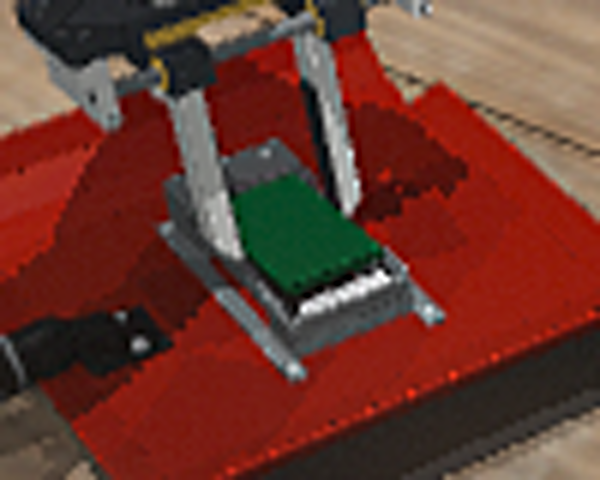

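The scene crop shows the lip end of the glass above the white lip, with a dark gap between them, so it should clear. I'll level it gradually.

Emit:
apply_moves(
  plan="0.0002 0.0006 -0.0022 0.021 -0.0074 0 0.075;0 0 -0.0022 0.021 -0.0074 0 0.075;0 0 -0.0022 0.021 -0.0074 0 0.075;0 0 0 0 0 0 0.075;0 0 0 0 0 0 0.075",
)

```text
time: 12.43
tool_pos: [0.4927, 0.2348, 0.0405]
tool_rot: [0.816, 0.577, -0.028, 0.02]
force: [-0.1, -2.6, -0.2]
opening: 0.539
finger_force: 10.9
```

```bash
python3 st.py
```

```text
t 12.4333 TCP [ 5.13 -0.02  6.45] tilt 3.9618234846072102 yaw -0.06272291353945394 roll -0.030446633038329684
hood bot [58.9  -0.07  1.22] top [59.31 -0.08  7.21] lip bot [-48.84   0.04   8.69] top [-48.43   0.04  14.67]
F [-2.44 -0.78 -0.23] 10.857621878385544
```

Emit:
apply_moves(
  plan="0 0 -0.0022 0.021 -0.0074 0 0.075;0 0 -0.0022 0.021 -0.0074 0 0.075;0 0 0 0 0 0 0.075;0 0 0 0 0 0 0.075",
)

```text
time: 12.77
tool_pos: [0.4927, 0.235, 0.0382]
tool_rot: [0.816, 0.577, -0.014, 0.01]
force: [-0.7, -2.4, 0.1]
opening: 0.543
finger_force: 10.9
```

```bash
python3 st.py
```

```text
t 12.7667 TCP [5.25 0.06 4.19] tilt 1.9591458204910877 yaw -0.05143355880213694 roll -0.03677656766168897
hood bot [59.17  0.01  0.85] top [59.38  0.01  6.84] lip bot [-48.76   0.11   4.54] top [-48.56   0.11  10.54]
F [-2.5  -0.15  0.11] 10.854684859514236
```

Emit:
apply_moves(
  plan="0 0 -0.0022 0.021 -0.0074 0 0.075;0 0 -0.0022 0.0205 -0.0072 0 0.075;0 0 0 0 0 0 0.075;0 0 0 0 0 0 0.075",
)

```text
time: 13.1
tool_pos: [0.4926, 0.2349, 0.0358]
tool_rot: [0.816, 0.578, -0.0, -0.0]
force: [-1.3, -3.4, -1.3]
opening: 0.54
finger_force: 10.9
```

```bash
python3 st.py
```

```text
t 13.1 TCP [5.16 0.11 1.83] tilt -0.008218926139924606 yaw -0.04839837688178457 roll -0.0409304423470078
hood bot [59.16  0.07  0.34] top [59.16  0.06  6.34] lip bot [-48.84   0.16   0.33] top [-48.84   0.15   6.33]
F [-3.62  0.07 -1.31] 10.853106379508972
```

Emit:
apply_moves(
  plan="-0.0007 -0.002 0 0 0 0 0.075;-0.0007 -0.002 0 0 0 0 0.075;-0.0007 -0.002 0 0 0 0 0.075;-0.0007 -0.002 0 0 0 0 0.075;0 0 0 0 0 0 0.075",
)

```text
time: 13.52
tool_pos: [0.4913, 0.2312, 0.036]
tool_rot: [0.816, 0.578, 0.0, -0.0]
force: [0.0, -1.8, -0.8]
opening: 0.544
finger_force: 10.8
```

Emit:
apply_moves(
  plan="0 0 0 0 0 0 0.075;0 0 0 0 0 0 0.075;0 0 0 0 0 0 0.075",
)

```text
time: 13.77
tool_pos: [0.4914, 0.2312, 0.036]
tool_rot: [0.816, 0.578, -0.0, -0.0]
force: [-0.8, -0.9, -1.0]
opening: 0.537
finger_force: 10.8
```

```bash
python3 st.py
```

```text
t 13.7667 TCP [1.28 0.03 2.01] tilt -0.016013953091170763 yaw -0.02497385487602169 roll -0.02796545335333621
hood bot [55.28  0.    0.52] top [55.28  0.    6.52] lip bot [-52.72   0.05   0.49] top [-52.72   0.05   6.49]
F [-1.15  0.46 -1.  ] 10.846920311450958
```

Emit:
apply_moves(
  plan="-0.0005 -0.0014 -0.0005 0 0 0 0.075;0 0 -0.0003 0 0 0 0.075;0 0 0 0 0 0 0.085;0 0 0 0 0 0 0.1;0 0 0 0 0 0 0.12",
)

```text
time: 14.18
tool_pos: [0.4917, 0.2307, 0.036]
tool_rot: [0.816, 0.578, 0.001, -0.0]
force: [0.4, -1.0, -1.1]
opening: 0.558
finger_force: 0.0
```

Emit:
apply_moves(
  plan="0 0 0 0 0 0 0.2;0 0 0 0 0 0 0.3;0 0 0 0 0 0 0.4;0 0 0 0 0 0 0.4;0 0 0 0 0 0 0.4",
)

```text
time: 14.6
tool_pos: [0.4912, 0.2305, 0.0356]
tool_rot: [0.816, 0.578, 0.0, -0.0]
force: [-1.4, -0.4, -0.0]
opening: 0.701
finger_force: 0.0
```

Emit:
apply_moves(
  plan="0 0 0.01 0 0 0 0.4;0 0 0.03 0 0 0 0.4;0 0 0.06 0 0 0 0.4;0 -0.04 0.08 0 0 0 0.4;0 -0.06 0.08 0 0 0 0.4",
)

```text
time: 15.02
tool_pos: [0.4908, 0.1874, 0.158]
tool_rot: [0.815, 0.579, 0.0, -0.0]
force: [0.7, -0.1, -0.3]
opening: 0.702
finger_force: 0.0
```

Emit:
apply_moves(
  plan="0 -0.04 0.04 0 0 0 0.4;0 0 0 0 0 0 0.4;0 0 0 0 0 0 0.4;0 0 0 0 0 0 0.4;0 0 0 0 0 0 0.4",
)

```text
time: 15.43
tool_pos: [0.4899, 0.1674, 0.1743]
tool_rot: [0.816, 0.578, -0.001, -0.001]
force: [-0.6, 0.5, -0.1]
opening: 0.7
finger_force: 0.0
```

```bash
python3 cap.py w9
python3 - <<'E'
from h import *
import pickle
i=pickle.load(open("w9.pkl","rb"));im=cv2.imread("pics/w9.png");S=np.array([.491,.230,.034]);u,v=proj("",S,i).astype(int);print(u,v)
y=max(0,v-90);x=max(0,u-90)
a=cv2.resize(im[y:v+80,x:u+90],None,fx=3,fy=3,interpolation=cv2.INTER_CUBIC)
s=cams.capture("scene")[190:250,190:270];b=cv2.resize(s,(0,0),fx=3,fy=3,interpolation=cv2.INTER_CUBIC)
b=cv2.copyMakeBorder(b,0,a.shape[0]-b.shape[0],0,0,cv2.BORDER_CONSTANT)
cv2.imwrite("pics/v9.png",np.hstack([a,b]));print(x,y)
E
```

```text
[0.4899 0.1674 0.1743] [ 0.816   0.578  -0.0015 -0.0012] [-0.6401  0.5044 -0.1357] 0.6996369816775079 0.0
295 143
205 53
```

View pics/v9.png

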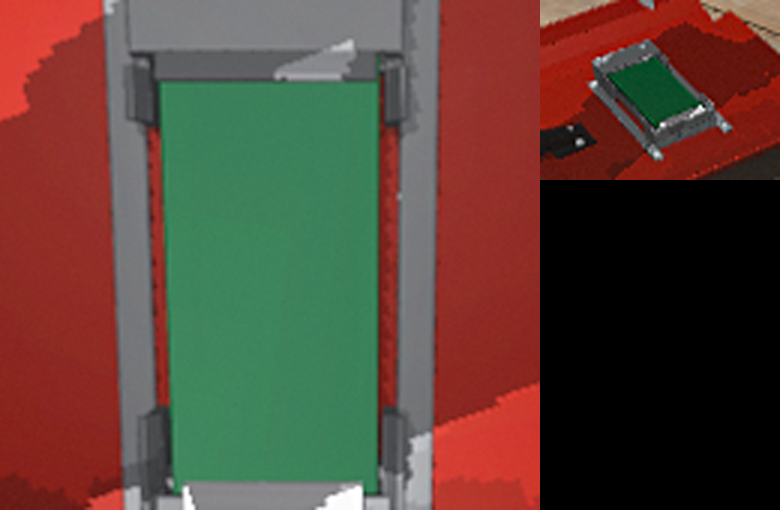

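The glass lies between hood and lip: the hood edge covers its top end, and the lip covers its bottom end (crop row ~482, green corners down to ~493). I'll check numerically that it has reached the wall.

Emit:
apply_moves(
  plan="0 0 0 0 0 0 0.4;0 0 0 0 0 0 0.4;0 0 0 0 0 0 0.4;0 0 0 0 0 0 0.4;0 0 0 0 0 0 0.4",
)

```text
time: 15.95
tool_pos: [0.4912, 0.1669, 0.1762]
tool_rot: [0.816, 0.578, -0.0, -0.0]
force: [-0.4, 0.2, 0.1]
opening: 0.702
finger_force: 0.0
```

Emit:
apply_moves(
  plan="0 0 0 0 0 0 0.4;0 0 0 0 0 0 0.4;0 0 0 0 0 0 0.4;0 0 0 0 0 0 0.4;0 0 0 0 0 0 0.4",
)

```text
time: 16.37
tool_pos: [0.4912, 0.1668, 0.1762]
tool_rot: [0.816, 0.578, 0.0, -0.0]
force: [-0.6, 0.6, 0.3]
opening: 0.696
finger_force: 0.0
```

```bash
python3 cap.py w10
cat > chk.py <<'E'
from h import *
import pickle,sys
np.set_printoptions(precision=2,suppress=True)
S=np.array([.491,.230,.034]);a=np.radians(70.6);M=np.array([[np.cos(a),np.sin(a),0],[-np.sin(a),np.cos(a),0],[0,0,1]])
for n in sys.argv[1:]:
    i=pickle.load(open(n+".pkl","rb"));im=cv2.imread(f"pics/{n}.png");u,v=proj("",S,i).astype(int)
    m=cv2.inRange(cv2.cvtColor(im,cv2.COLOR_BGR2HSV),(60,80,10),(95,255,200));z=np.zeros_like(m);z[max(0,v-90):v+90,u-60:u+60]=m[max(0,v-90):v+90,u-60:u+60]
    xs=range(u-40,u+41);print(n,u,v)
    for z0 in(.040,):
        for x in xs:
            r=np.where(z[:,x])[0]
            if len(r)>20: print(x,r.min(),r.max(),(M@(onz("",(x,r.max()+.5),z0,i)-S)*1000)[:2],end=' | ')
    print()
E
python3 chk.py w9 w10 | cut -c1-1600
```

```text
[0.4912 0.1668 0.1762] [ 0.8163  0.5776  0.     -0.0002] [-0.6468  0.5998  0.2633] 0.6964957356819872 0.0
w9 295 143
259 80 113 [20.51 24.75] | 260 80 141 [ 1.27 24.69] | 261 80 195 [-37.54  25.25] | 262 80 217 [-54.02  25.04] | 263 80 217 [-54.02  24.3 ] | 264 80 217 [-54.02  23.55] | 265 80 214 [-51.75  22.74] | 266 80 213 [-50.99  21.97] | 267 80 212 [-50.24  21.21] | 268 80 212 [-50.23  20.46] | 269 80 212 [-50.23  19.72] | 270 80 212 [-50.23  18.98] | 271 80 212 [-50.23  18.24] | 272 80 212 [-50.23  17.49] | 273 80 212 [-50.23  16.75] | 274 80 212 [-50.23  16.01] | 275 80 212 [-50.23  15.27] | 276 80 212 [-50.22  14.52] | 277 80 212 [-50.22  13.78] | 278 80 212 [-50.22  13.04] | 279 80 212 [-50.22  12.3 ] | 280 80 212 [-50.22  11.55] | 281 80 212 [-50.22  10.81] | 282 80 212 [-50.22  10.07] | 283 80 212 [-50.22   9.33] | 284 80 212 [-50.21   8.59] | 285 80 212 [-50.21   7.84] | 286 80 212 [-50.21   7.1 ] | 287 80 212 [-50.21   6.36] | 288 80 212 [-50.21   5.62] | 289 80 212 [-50.21   4.87] | 290 80 212 [-50.21   4.13] | 291 80 212 [-50.2    3.39] | 292 80 212 [-50.2    2.65] | 2
[... 1530 characters left out ...]
1 212 [-50.46   3.91] | 289 81 212 [-50.46   3.17] | 290 81 212 [-50.46   2.42] | 291 81 212 [-50.46   1.67] | 292 81 212 [-50.46   0.93] | 293 81 212 [-50.46   0.18] | 294 81 212 [-50.46  -0.57] | 295 81 212 [-50.46  -1.31] | 296 81 212 [-50.46  -2.06] | 297 81 212 [-50.46  -2.81] | 298 81 212 [-50.46  -3.55] | 299 81 212 [-50.46  -4.3 ] | 300 81 212 [-50.46  -5.05] | 301 81 212 [-50.46  -5.79] | 302 81 212 [-50.46  -6.54] | 303 81 212 [-50.46  -7.29] | 304 81 212 [-50.46  -8.03] | 305 81 212 [-50.46  -8.78] | 306 81 212 [-50.46  -9.52] | 307 81 212 [-50.46 -10.27] | 308 81 212 [-50.46 -11.02] | 309 81 212 [-50.46 -11.76] | 310 81 212 [-50.46 -12.51] | 311 81 212 [-50.46 -13.26] | 312 81 21
```

The lip end of the glass measures 54 mm from the seat centre, so it touches the end wall and reaches 4 mm under the lip. It lies flat, and the robot is clear of everything.

```bash
python3 -c "
from bench import workorder
print(workorder.finish_job())"
```

```text
the job is handed in; nothing more can be done
None
```

The glass is lying flat in the lens pocket, with one end under the hood against its spring and the other end about 4 mm under the lip; it has been let go, and the job was handed in after about 16.5 s on the robot clock.

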